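Stack a tiered jar on the kiln shelf

TASK

Two of the three stacking jars already stand on the kiln shelf; put the third together there for firing. Stand its deep tier upright in the middle of the bare clay disc, then add the middle tier, the shallow tier and last the lid, one at a time in that order, each let go fully seated in the rim beneath before the next is added. The clay is brittle, so set each part down gently, without dropping it, and leave the two finished jars, the loop tool, the rib and the prop where they are.

Things in the scene. Friction and masses are not known exactly. Their poses are not given: they have to be found in the camera images.
- deep: Open-topped round tier of the jar, tallest and widest: dry buff clay, straight sides 68 mm across, 74 mm tall, three lines around it. Wall 7 mm, rim opening 54 mm, inner floor at 12 mm. Flat shoulder at 6 mm; below it a foot 58 mm across tapering to 54. 0.32 kg +-35%. Starts upright on the bench. Origin: centre of the foot's underside, z up.
- middle: Open-topped round tier of the jar, second tallest: dry buff clay, straight sides 64 mm across, 52 mm tall, two lines around it. Wall 7 mm, rim opening 50 mm, inner floor at 12 mm. Flat shoulder at 6 mm; below it a foot 50 mm across tapering to 46; seated in the deep tier its origin is 68 mm above that one's. 0.22 kg +-35%. Starts upright on the bench. Origin: centre of the foot's underside, z up.
- shallow: Open-topped round tier of the jar, lowest: dry buff clay, straight sides 60 mm across, 36 mm tall, one line around it. Wall 7 mm, rim opening 46 mm, inner floor at 12 mm. Flat shoulder at 6 mm; below it a foot 46 mm across tapering to 42; seated in the middle tier its origin is 46 mm above that one's. 0.15 kg +-35%. Starts upright on the bench. Origin: centre of the foot's underside, z up.
- lid: The jar's lid, same clay: disc 56 mm across (6 to 12 mm up) with a central knob, 38 mm tall in all; knob neck 15 mm thick at 17 to 20 mm, head 20 mm thick at 26 to 36 mm. Spigot below the disc 6 mm high, 42 mm across tapering to 38; seated in the shallow tier, origin 30 mm above that one's. 0.08 kg +-35%. Starts upright on the bench. Origin: centre of the spigot's underside, z up.
- bare_disc: The one empty of three red-brown fired-clay discs on the pale kiln shelf: 96 mm across, 8 mm thick, fixed. Origin: centre of its underside; x axis across the row of discs, y along it. Discs are 125 mm apart; the empty one may be at either end or in the middle. The shelf (150 x 400 mm, long way along the row) has its top 38 mm above the bench.
- jar_a: One of two finished jars, put together as the third must be, standing on its own disc on the kiln shelf: 68 mm across at the bottom, stepping in to 60 mm, 182 mm tall with the lid's knob, 0.75 kg, loose. Origin: centre of its underside. To be left alone.
- jar_b: The other finished jar, just like jar_a, on the remaining disc. To be left alone.
- loop_tool: Trimming tool lying on the bench among the parts: wooden handle 12 mm thick, brass ferrule and a 26 mm wide wire loop, 185 mm long in all, 12 mm high. Origin on the bench under the tool, 85 mm from the handle's end; x axis along the tool towards the loop. To be left alone.
- rib: Flat wooden throwing rib lying on the bench, 132 x 32 mm with round ends, 7 mm thick; x axis along it. Origin: centre of its underside. To be left alone.
- prop: Short square kiln prop, pale, 38 x 38 mm and 50 mm tall, standing on the bench off the shelf's right-hand end as the robot sees it. Origin: centre of its underside. To be left alone.

How it is judged:
By the outcome, as a careful person would: the job done as asked, in the order asked, and still so for the second after the job is handed in, with the robot touching nothing.
It also fails if it takes over 106 s, if anything falls off the work surface, if the arm or the gripper's body presses on something with over 40 N, if the wrist force passes 120 N, or if a joint passes its speed limit or range.

ROBOT

A 6-joint arm with a two-finger parallel gripper is mounted at the origin on the work surface. World frame = base frame: x ahead of the robot, y to its left, z up, the work surface at z = 0. Lengths are in m, angles in rad, forces in N, time in s.
With the tool pointing down it reaches from about 0.25 to 0.775 m from the base axis. Payload 4 kg.
Tool frame: the origin (TCP) lies midway between the tips of the shut fingers; the grasp point (between the pads) lies robot.grip_point_offset behind it (robot.grip_point_offset is the distance from the TCP to the grasp point, in m); z points along the fingers, x is the direction in which the jaws open and shut, and the axes are right-handed (so a half turn about z gives the same grasp; the last joint's range is limited). The gripper opens to 94 mm and grips with 3 to 60 N. Pads are 16 mm wide; open, the fingers measure 119 mm over their backs; the gripper's body (75 mm by 177 mm) begins 78 mm behind the grasp point.
Start: joints at [1.223, 0.087, 1.371, -0, 1.684, -0.103], TCP at [0.133, 0.534, 0.182] pointing down, gripper open.
Joint ranges: [-3.1, 3.1], [-0.76, 2.03], [0.27, 2.55], [-1.08, 4.22], [0.17, 2.65], [-2.57, 2.57]. Speed limits (rad/s): [2.79, 2.79, 3.14, 3.14, 3.14, 3.14].

INTERFACE

Orientations are given as [roll, pitch, yaw] about the fixed x, y, z axes, in that order (R = Rz(yaw) Ry(pitch) Rx(roll)).
In Python, from bench import robot, optics, finder gives the robot as it stands. The module is installed in compiled form; this text tells all that it offers.
- The arm moves only by the tool arm_command, never from a script. Its argument "plan" is a list of rows, each a list of 5 numbers: the opening, from 0 (shut) to 1 (fully open), then the shift along the world's x, y, z in m, then the turn about the world's z in degrees. A call has 1 to 10 rows; each row is the pose to reach, as a shift and turn from the pose commanded when the call began; what a row does not reach only later rows make up. A row lasts 1/8 s, in which the tool goes at most 62.5 mm and 10.7 degrees, less where a joint would pass 70% of its speed; a pose out of reach is approached as far as the arm can. A call with a gripper value outside its range is refused whole. The fingers move at their own pace and stop on an object; the grip force is fixed at half the most. Time passes only in rows, so rows that repeat a pose let the fingers close. It gives the time, the measured TCP pose, the force and the opening at its end, in the units of the state.
- robot.get_obs(): the state, without advancing time (a new reading comes with each control period).
- optics.snapshot(name): name is "scene" or "top" or "wrist"; returns a dict with "image" (384x512x3 uint8, red, green, blue), "fx", "fy", "cx", "cy" (pixels), "position" and "rotation" of the camera in the world; the wrist camera has in their place "hand_eye" (4x4, takes a point from camera to tool coordinates, whose origin is the TCP and whose axes are the tool frame's). Camera axes: x right, y down, z forward; pixel columns grow to the right and rows downward; lengths in m; the calibration is good to about 2 mm. The wrist camera is an equidistant fisheye: a pixel r from the principal point sees the ray r / f radians off the axis. A picture is of the moment at which its call begins: read the wrist's pose just before it. There is no depth.
- robot.close_job(): hands the job in, once; it reports no verdict.
Trained networks look in the newest picture that a camera, given by its name, has taken for a name from the list of things; names that differ only in an ending like _2 or _b are one class to them, and where a whole thing is asked for, a point or a joint stands for the part that bears it (a point fixed in the world has none). Each returns a list of dicts, best first, with "p" (0 to 1); they miss things now and then, are a little off and sometimes report something else, mostly with a low value. They report only what shows in the picture. A call takes as long as a camera call.
- finder.masks_of(label, camera): "pixels" (384x512 bool, what is visible of it) and "extent" ([left, top, right, bottom] in pixels, round what is visible of it).
The state is a dict: "time": time; "joint_positions": joint angles; "qvel": joint speeds; "joint_torque": joint torques, N m; "tool_pos": TCP position; "ee_rot": TCP orientation; "wrist_force": force on the tool from outside, world axes, zero at the start; "wrist_torque": the same for the moment, N m; "width": finger opening in m.
Only numpy, scipy, OpenCV 4.12 (cv2) and the standard library are available. Lean on these libraries where they do the work, as an engineer would, in place of code of your own. Each camera call takes 0.05 s, during which the arm holds its last target.

## Working session

There is one attempt and no reset: what is moved stays moved. The work goes in short steps, Python scripts to look and compute and a tool call to move; the robot and the scene stay as the last step left them, time stands still between calls to the robot, and variables do not carry over. Pictures are saved under pics/ and viewed, and the job is handed in when it is done.

Besides the shell and the picture viewer there is one more tool, called after "Call:" by a JSON object that holds its "name" and its "arguments", one argument or row to a line. arm_command: Moves the arm, as the interface text tells. Its arguments: {"type":"object","properties":{"plan":{"type":"array","items":{"type":"array","items":{"type":"number"}}}},"required":["plan"]}

```bash
mkdir -p pics; python3 - <<'E'
from bench import robot, optics, finder
import cv2,numpy as np
o=robot.get_obs()
print({k:np.round(v,4) for k,v in o.items()}, robot.grip_point_offset)
for n in ["scene","top"]:
    s=optics.snapshot(n); cv2.imwrite(f"pics/{n}0.png",s["image"][:,:,::-1])
    print(n,s["fx"],s["fy"],s["cx"],s["cy"],np.round(s["position"],4),np.round(s["rotation"],4).tolist())
E
```

```text
{'time': np.float64(0.0), 'joint_positions': array([ 1.2229e+00,  8.7900e-02,  1.3723e+00, -1.0000e-04,  1.6836e+00,
       -1.0310e-01]), 'qvel': array([ 0.0007,  0.0009, -0.0012,  0.0015,  0.0013,  0.0003]), 'joint_torque': array([-1.00000e-04, -3.40182e+01, -3.02426e+01,  7.18000e-02,
        3.29000e-02, -1.00000e-04]), 'tool_pos': array([0.1331, 0.533 , 0.1811]), 'ee_rot': array([-3.1414e+00,  2.2000e-03,  1.3260e+00]), 'wrist_force': array([-0.9877, -0.2773, -0.4549]), 'wrist_torque': array([0.0055, 0.0169, 0.0156]), 'width': np.float64(0.0941)} 0.0188
scene 495.28082202793286 495.28082202793286 254.34472620728204 184.41995755863368 [ 1.3967 -0.4909  0.7871] [-2.2131, 0.0034, 1.0934]
top 434.07496874562037 434.07496874562037 257.3317804637439 192.02647161610832 [ 0.4117 -0.0441  1.0754] [-3.0093, -0.0121, -1.596]
```

View pics/scene0.png

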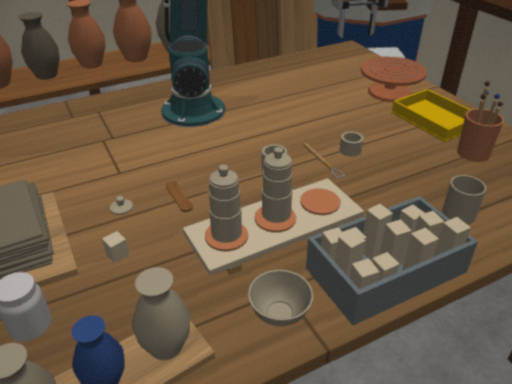

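View pics/top0.png

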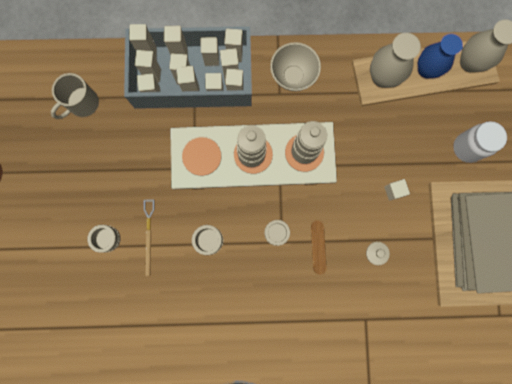

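The bare disc is at (202,156) in the top view, with three tiers at (103,239), (207,240) and (277,233) and the lid at (378,254). Next I'll run the finders and localise each part by fitting model silhouettes.

```bash
cat > h.py <<'E'
from bench import robot, optics, finder
import cv2,numpy as np
from scipy.spatial.transform import Rotation as Rr
from scipy.optimize import least_squares
PROF={'deep':[(27,0),(29,6),(34,6),(34,74),(27,74)],'middle':[(23,0),(25,6),(32,6),(32,52)],'shallow':[(21,0),(23,6),(30,6),(30,36)],
'lid':[(19,0),(21,6),(28,6),(28,12),(7.5,17),(7.5,20),(10,26),(10,36),(8,38)],'bare_disc':[(48,0),(48,8)]}
def campose(s,o=None):
    if 'hand_eye' in s:
        T=np.eye(4);T[:3,:3]=Rr.from_euler('xyz',o['ee_rot']).as_matrix();T[:3,3]=o['tool_pos']
        return T@s['hand_eye']
    T=np.eye(4);R=np.array(s['rotation'])
    T[:3,:3]=R if R.shape==(3,3) else Rr.from_euler('xyz',R).as_matrix();T[:3,3]=s['position'];return T
def proj(P,s,T):
    c=(np.asarray(P,float)-T[:3,3])@T[:3,:3]
    if 'hand_eye' in s:
        rho=np.linalg.norm(c[:,:2],axis=1);th=np.arctan2(rho,c[:,2]);k=th/np.maximum(rho,1e-12)
        return np.c_[s['cx']+s['fx']*c[:,0]*k,s['cy']+s['fy']*c[:,1]*k]
    return np.c_[s['cx']+s['fx']*c[:,0]/c[:,2],s['cy']+s['fy']*c[:,1]/c[:,2]]
A=np.linspace(0,2*np.pi,48,endpoint=False)
def pts(name,x,y,z):
    return np.concatenate([np.c_[x+r/1e3*np.cos(A),y+r/1e3*np.sin(A),np.full(48,z+h/1e3)] for r,h in PROF[name]])
def ray(uv,s,T,z):
    u=(uv[0]-s['cx'])/s['fx'];v=(uv[1]-s['cy'])/s['fy']
    if 'hand_eye' in s:
        th=np.hypot(u,v);k=np.sin(th)/max(th,1e-12);d=np.array([u*k,v*k,np.cos(th)])
    else: d=np.array([u,v,1])
    d=T[:3,:3]@d; return T[:3,3]+d*(z-T[2,3])/d[2]
def hullfeat(h):
    # extents in 8 directions
    a=np.arange(16)*np.pi/8; D=np.c_[np.cos(a),np.sin(a)]
    return (h@D.T).max(0)
def locate(name,mask,s,T,z):
    ys,xs=np.nonzero(mask); q=np.c_[xs,ys]
    F=hullfeat(q)+0.5*0
    c=ray(q.mean(0),s,T,z+.03)
    f=lambda p:hullfeat(proj(pts(name,p[0],p[1],z),s,T))-F
    r=least_squares(f,c[:2],loss='soft_l1'); return r.x,np.sqrt(np.mean(f(r.x)**2))
E
python3 - <<'E'
from h import *
Z={'bare_disc':.038}
for cam in ['top','scene']:
    s=optics.snapshot(cam);T=campose(s); im=s['image'].copy()
    for n in PROF:
        for m in finder.masks_of(n,cam)[:3]:
            try:
                x,e=locate(n,m['pixels'],s,T,Z.get(n,0)); print(cam,n,round(m['p'],2),m['extent'],np.round(x,4),round(e,2))
            except Exception as ex: print(n,ex)
    if cam=='top':print('lens',T[:3,:3].round(2).tolist())
E
```

```text
top deep 0.63 [191.2, 226.2, 221.4, 253.7] [0.4371 0.061 ] 1.03
top deep 0.28 [144.5, 200.5, 150.2, 274.7] [0.4398 0.2035] 14.38
top middle 0.96 [86.4, 227.8, 117.3, 253.7] [0.4466 0.3077] 0.76
top shallow 0.61 [265.5, 221.2, 289.8, 244.7] [ 0.4497 -0.1046] 0.76
top lid 0.84 [366.8, 240.6, 391.5, 265.6] [ 0.3956 -0.3505] 0.72
top lid 0.39 [234.5, 126.8, 266.8, 168.3] [ 0.6595 -0.0485] 8.1
top bare_disc 0.74 [181.7, 139.4, 221.0, 175.1] [0.6398 0.0731] 1.3
lens [[-0.03, -0.99, 0.13], [-1.0, 0.02, -0.02], [0.01, -0.13, -0.99]]
scene deep 0.6 [262.1, 144.3, 285.6, 171.2] [0.4243 0.0658] 4.87
scene middle 0.9 [340.6, 133.0, 367.4, 156.6] [0.4513 0.3081] 0.54
scene middle 0.7 [110.7, 196.3, 131.3, 216.0] [ 0.3996 -0.3491] 7.02
scene lid 0.67 [108.3, 196.8, 132.3, 216.5] [ 0.3993 -0.3509] 0.49
scene bare_disc 0.84 [301.3, 187.6, 337.3, 215.3] [0.6424 0.0745] 0.78
```

Call:
{"name": "arm_command", "arguments": {
  "plan": [
    [1, 0, 0, 0.06, -10],
    [1, 0.03, -0.05, 0.12, -20],
    [1, 0.337, -0.473, 0.15, -76],
    [1, 0.337, -0.473, 0.15, -76],
    [1, 0.337, -0.473, 0.15, -76],
    [1, 0.337, -0.473, 0.15, -76],
    [1, 0.337, -0.473, 0.15, -76],
    [1, 0.337, -0.473, 0.15, -76],
    [1, 0.337, -0.473, 0.15, -76],
    [1, 0.337, -0.473, 0.15, -76]
  ]
}}

```text
time: 1.95
tool_pos: [0.4483, 0.0905, 0.3295]
ee_rot: [-3.141, -0.001, -0.001]
wrist_force: [1.2, 0.8, 0.4]
width: 0.0938
```

Call:
{"name": "arm_command", "arguments": {
  "plan": [
    [1, 0.02, -0.03, 0.0, 0],
    [1, 0.02, -0.03, 0.0, 0]
  ]
}}

```text
time: 2.2
tool_pos: [0.4683, 0.0603, 0.3282]
ee_rot: [3.141, 0.002, -0.005]
wrist_force: [0.5, 0.1, 0.1]
width: 0.0939
```

```bash
cat > look.py <<'E'
import sys
from h import *
def look(tag,names,Z={}):
    o=robot.get_obs();s=optics.snapshot('wrist');T=campose(s,o);im=s['image'].copy();out={}
    print('t',round(o['time'],2),'tcp',np.round(o['tool_pos'],4),'w',round(o['width'],4),'F',np.round(o['wrist_force'],2))
    for n in names:
        ms=finder.masks_of(n,'wrist')
        z=Z.get(n,.038 if n=='bare_disc' else 0)
        for m in ms[:2]:
            try:x,e=locate(n,m['pixels'],s,T,z)
            except Exception as ex: print(n,ex);continue
            print(n,round(m['p'],2),np.round(m['extent']),'xy',np.round(x,4),'rel',np.round(x-o['tool_pos'][:2],4),'rms',round(e,2))
            for p in proj(pts(n,x[0],x[1],z),s,T): cv2.circle(im,(int(round(p[0])),int(round(p[1]))),0,(255,0,0),-1)
            c,_=cv2.findContours(m['pixels'].astype(np.uint8),0,2);cv2.drawContours(im,c,-1,(0,255,0),1)
    cv2.imwrite(f'pics/{tag}.png',cv2.resize(im,(768,576))[:,:,::-1])
    return s
if __name__=='__main__':
    s=look(sys.argv[1],sys.argv[2].split(',') if sys.argv[2] else [])
E
python3 -c "
from look import *
s=look('w1',['deep','bare_disc','shallow'])
print(s['fx'],s['cx'],s['cy'],s['hand_eye'].round(3).tolist())"
```

```text
t 2.2 tcp [0.4683 0.0603 0.3282] w 0.0939 F [0.47 0.09 0.09]
deep 0.77 [211. 142. 256. 187.] xy [0.4396 0.0613] rel [-0.0287  0.001 ] rms 0.84
bare_disc 0.98 [329. 130. 380. 186.] xy [0.6428 0.074 ] rel [0.1745 0.0136] rms 1.0
shallow 0.87 [231. 235. 264. 268.] xy [ 0.454  -0.1053] rel [-0.0143 -0.1657] rms 0.75
297.3186396354542 253.41082497099114 195.60958082856408 [[1.0, -0.0, 0.0, -0.001], [0.0, 0.968, 0.249, -0.072], [-0.001, -0.249, 0.968, -0.203], [0.0, 0.0, 0.0, 1.0]]
```

View pics/w1.png

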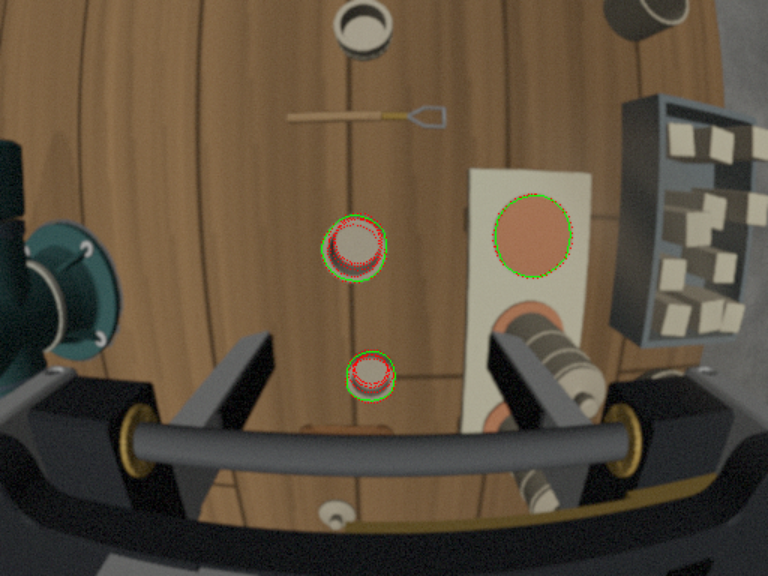

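The fit outlines match the wrist view: deep at about (177,164), bare disc at (355,158) in raw pixels. I'm moving over the deep tier.

Call:
{"name": "arm_command", "arguments": {
  "plan": [
    [1, -0.0287, 0.001, -0.06, 0],
    [1, -0.0287, 0.001, -0.12, 0],
    [1, -0.0287, 0.001, -0.178, 0],
    [1, -0.0287, 0.001, -0.178, 0],
    [1, -0.0287, 0.001, -0.178, 0]
  ]
}}

```text
time: 3.02
tool_pos: [0.4405, 0.0641, 0.1544]
ee_rot: [-3.141, -0.006, 0.001]
wrist_force: [0.9, 0.0, 1.2]
width: 0.0944
```

```bash
python3 look.py w2 deep
```

```text
t 3.02 tcp [0.4405 0.0641 0.1544] w 0.0944 F [0.88 0.01 1.17]
deep 0.97 [218. 152. 286. 230.] xy [0.4394 0.0617] rel [-0.0011 -0.0024] rms 0.43
```

View pics/w2.png

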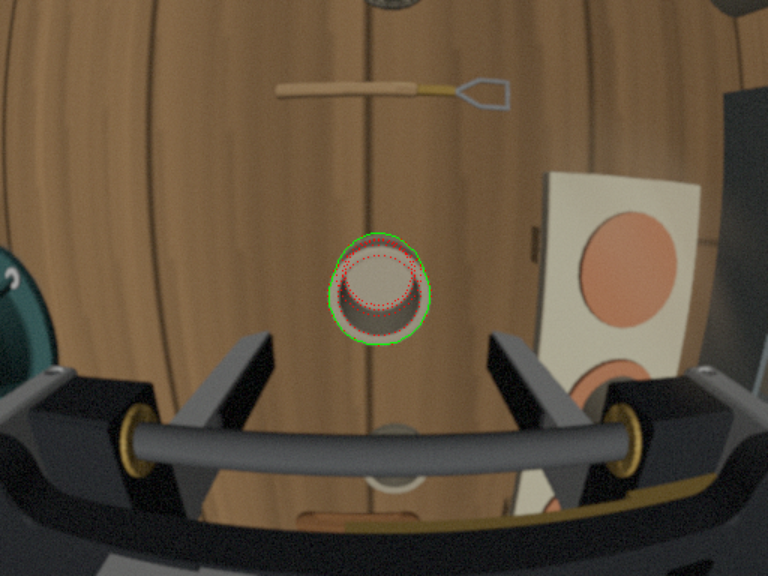

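Call:
{"name": "arm_command", "arguments": {
  "plan": [
    [1, 0, 0, -0.06, 0],
    [1, 0, 0, -0.115, 0],
    [1, 0, 0, -0.115, 0],
    [1, 0, 0, -0.115, 0],
    [1, 0, 0, -0.115, 0]
  ]
}}

```text
time: 3.75
tool_pos: [0.4421, 0.0634, 0.04]
ee_rot: [-3.141, -0.008, -0.0]
wrist_force: [-0.8, -0.3, -0.1]
width: 0.0942
```

```bash
python3 look.py w3 deep
```

```text
t 3.75 tcp [0.4421 0.0634 0.04  ] w 0.0942 F [-0.84 -0.35 -0.07]
deep 0.86 [197. 168. 304. 291.] xy [0.4394 0.0613] rel [-0.0027 -0.0021] rms 0.8
```

View pics/w3.png

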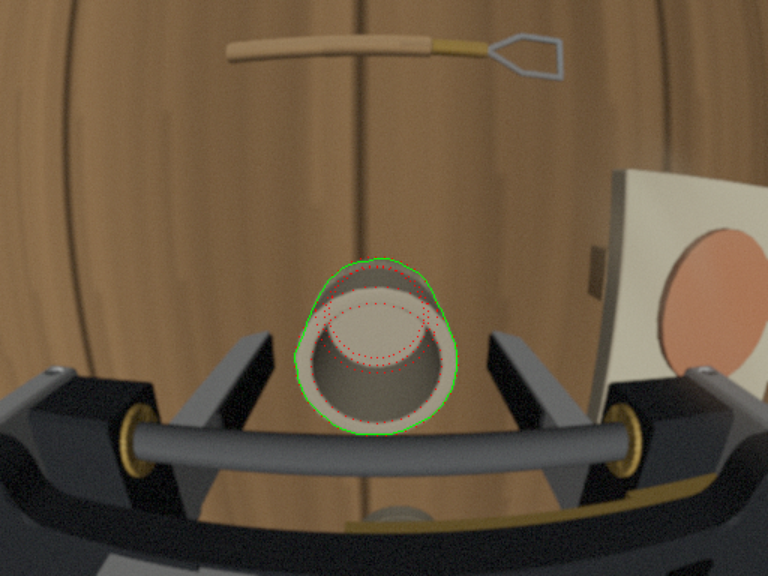

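Call:
{"name": "arm_command", "arguments": {
  "plan": [
    [1, -0.0027, -0.002, -0.005, 0],
    [1, -0.0027, -0.002, -0.005, 0],
    [1, -0.0027, -0.002, -0.005, 0]
  ]
}}

```text
time: 4.22
tool_pos: [0.4358, 0.0613, 0.0309]
ee_rot: [-3.142, 0.0, -0.001]
wrist_force: [-0.7, 0.1, 0.4]
width: 0.0942
```

```bash
python3 look.py w4 deep
```

```text
t 4.22 tcp [0.4358 0.0613 0.0309] w 0.0942 F [-0.72  0.13  0.41]
deep 0.75 [204. 170. 312. 292.] xy [0.4394 0.0613] rel [0.0035 0.    ] rms 1.52
```

Call:
{"name": "arm_command", "arguments": {
  "plan": [
    [1, 0.003, 0, 0, 0],
    [1, 0.003, 0, 0, 0],
    [0, 0.003, 0, 0, 0],
    [0, 0.003, 0, 0, 0],
    [0, 0.003, 0, 0, 0],
    [0, 0.003, 0, 0, 0],
    [0, 0.003, 0, 0, 0]
  ]
}}

```text
time: 5.2
tool_pos: [0.4394, 0.0613, 0.0312]
ee_rot: [3.141, -0.001, -0.001]
wrist_force: [1.3, -0.5, 0.9]
width: 0.066
```

```bash
python3 look.py w5 deep
```

```text
t 5.2 tcp [0.4394 0.0613 0.0312] w 0.066 F [ 1.3  -0.46  0.87]
deep 0.56 [196. 171. 310. 289.] xy [0.4388 0.0612] rel [-0.0006 -0.    ] rms 1.83
```

View pics/w5.png

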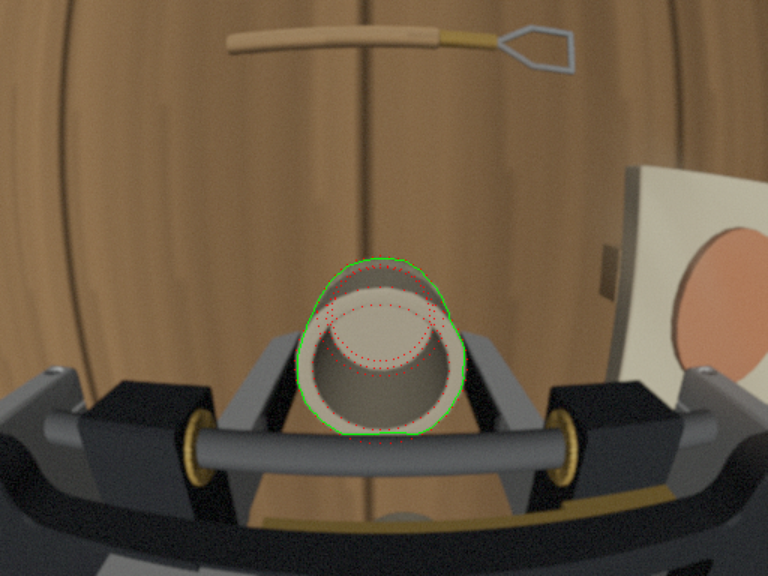

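The deep tier is gripped at width 66 mm and centred. Lifting and carrying it above the disc.

Call:
{"name": "arm_command", "arguments": {
  "plan": [
    [0, 0, 0, 0.02, 0],
    [0, 0, 0, 0.06, 0],
    [0, 0, 0, 0.1, 0],
    [0, 0.05, 0.003, 0.1, 0],
    [0, 0.1, 0.006, 0.1, 0],
    [0, 0.15, 0.009, 0.1, 0],
    [0, 0.2034, 0.0127, 0.1, 0],
    [0, 0.2034, 0.0127, 0.1, 0],
    [0, 0.2034, 0.0127, 0.1, 0],
    [0, 0.2034, 0.0127, 0.1, 0]
  ]
}}

```text
time: 6.55
tool_pos: [0.6412, 0.0741, 0.1316]
ee_rot: [-3.142, 0.0, -0.0]
wrist_force: [-0.0, -0.1, -3.0]
width: 0.0659
```

```bash
python3 - <<'E'
from look import *
o=robot.get_obs()
look('w6',['bare_disc','deep'],{'deep':o['tool_pos'][2]-.0312})
E
```

```text
t 6.55 tcp [0.6412 0.0741 0.1316] w 0.0659 F [-0.04 -0.1  -2.99]
bare_disc 0.55 [207. 144. 304. 207.] xy [0.6422 0.0756] rel [0.001  0.0015] rms 10.82
deep 0.77 [199. 170. 310. 288.] xy [0.6407 0.0741] rel [-0.0005 -0.0001] rms 1.81
deep 0.42 [ 41.  58. 166.  90.] xy [0.538  0.1865] rel [-0.1032  0.1124] rms 21.37
```

View pics/w6.png

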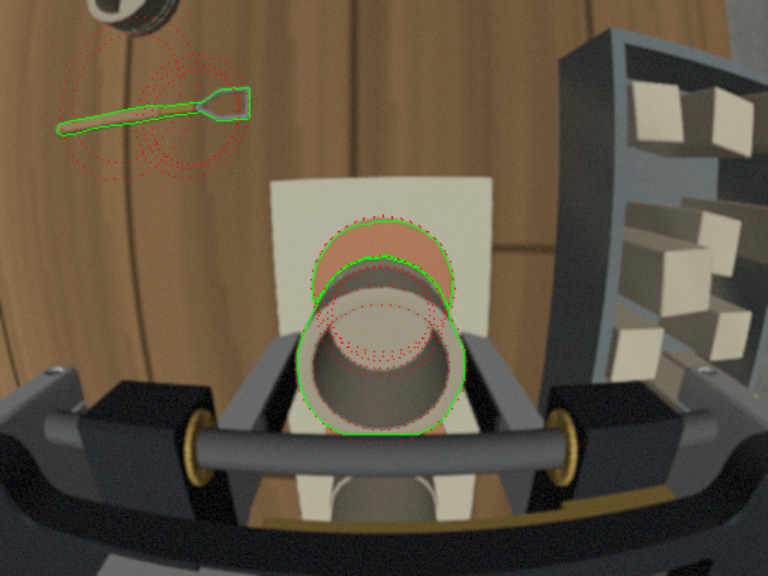

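Call:
{"name": "arm_command", "arguments": {
  "plan": [
    [0, 0.0015, 0, -0.025, 0],
    [0, 0.0015, 0, -0.042, 0],
    [0, 0.0015, 0, -0.048, 0],
    [0, 0.0015, 0, -0.05, 0],
    [0, 0.0015, 0, -0.051, 0],
    [0, 0.0015, 0, -0.052, 0],
    [0, 0.0015, 0, -0.052, 0]
  ]
}}

```text
time: 7.58
tool_pos: [0.6442, 0.0741, 0.0794]
ee_rot: [-3.142, -0.001, -0.0]
wrist_force: [0.8, 0.5, -3.6]
width: 0.0659
```

Call:
{"name": "arm_command", "arguments": {
  "plan": [
    [0, 0, 0, -0.0005, 0],
    [0, 0, 0, -0.001, 0],
    [0, 0, 0, -0.001, 0]
  ]
}}

```text
time: 7.95
tool_pos: [0.6438, 0.074, 0.0779]
ee_rot: [3.142, 0.0, -0.0]
wrist_force: [0.1, 0.4, -3.9]
width: 0.0662
```

Call:
{"name": "arm_command", "arguments": {
  "plan": [
    [0, 0, 0, -0.0005, 0],
    [0, 0, 0, -0.001, 0],
    [0, 0, 0, -0.001, 0]
  ]
}}

```text
time: 8.32
tool_pos: [0.6439, 0.074, 0.0772]
ee_rot: [-3.142, -0.0, -0.0]
wrist_force: [-0.8, -0.4, -2.5]
width: 0.0662
```

Call:
{"name": "arm_command", "arguments": {
  "plan": [
    [0, 0, 0, -0.0005, 0],
    [0, 0, 0, -0.001, 0],
    [0, 0, 0, -0.001, 0]
  ]
}}

```text
time: 8.7
tool_pos: [0.644, 0.0741, 0.0772]
ee_rot: [-3.142, -0.001, -0.0]
wrist_force: [-2.0, -0.6, 3.7]
width: 0.0662
```

Contact is made, with force going from -3 N to +3.7 N. I'm releasing it.

Call:
{"name": "arm_command", "arguments": {
  "plan": [
    [0.8, 0, 0, 0.0, 0],
    [0.9, 0, 0, 0.0, 0],
    [0.9, 0, 0, 0.0, 0],
    [0.9, 0, 0, 0.0, 0],
    [0.95, 0, 0, 0.03, 0],
    [0.95, 0, 0, 0.08, 0],
    [0.95, 0, 0, 0.13, 0],
    [0.95, 0, 0, 0.18, 0],
    [0.95, 0, 0, 0.18, 0],
    [0.95, 0, 0, 0.18, 0]
  ]
}}

```text
time: 9.95
tool_pos: [0.6438, 0.074, 0.2552]
ee_rot: [3.142, 0.001, -0.0]
wrist_force: [0.2, 0.6, -0.6]
width: 0.0897
```

```bash
python3 - <<'E'
from look import *
look('w7',['deep','middle'],{'deep':.046})
E
```

```text
t 9.95 tcp [0.6438 0.074  0.2552] w 0.0897 F [ 0.19  0.6  -0.61]
deep 0.76 [225. 147. 284. 208.] xy [0.6437 0.0746] rel [-0.0001  0.0006] rms 0.62
middle 0.56 [105.   4. 152.  46.] xy [0.4491 0.3096] rel [-0.1947  0.2356] rms 0.92
```

View pics/w7.png

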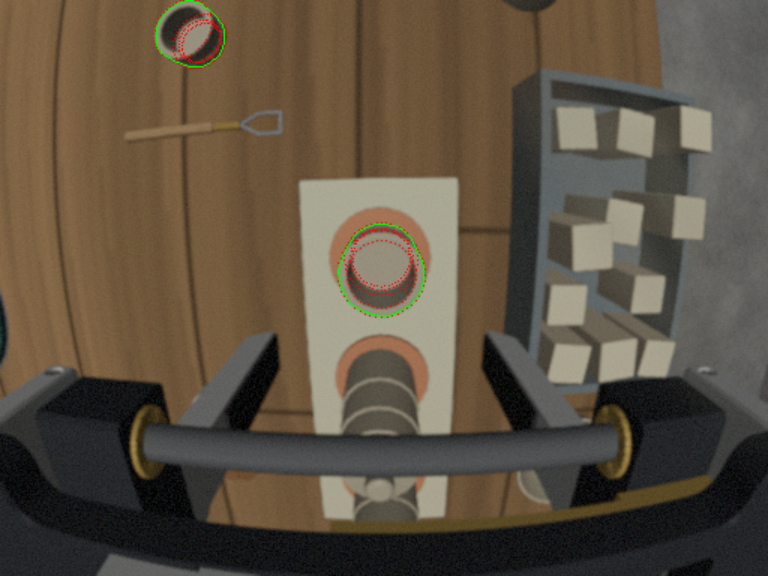

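The deep tier stands upright in the disc at about (254,178) raw. Next is the middle tier.

Call:
{"name": "arm_command", "arguments": {
  "plan": [
    [1, -0.195, 0.235, 0, 0],
    [1, -0.195, 0.235, 0, 0],
    [1, -0.195, 0.235, 0, 0],
    [1, -0.195, 0.235, -0.05, 0],
    [1, -0.195, 0.235, -0.1, 0],
    [1, -0.195, 0.235, -0.1, 0],
    [1, -0.195, 0.235, -0.11, 0],
    [1, -0.195, 0.235, -0.11, 0],
    [1, -0.195, 0.235, -0.11, 0]
  ]
}}

```text
time: 11.22
tool_pos: [0.4505, 0.3086, 0.1474]
ee_rot: [-3.141, -0.002, -0.002]
wrist_force: [0.2, -0.2, 0.2]
width: 0.0941
```

```bash
python3 look.py w8 middle
```

```text
t 11.22 tcp [0.4505 0.3086 0.1474] w 0.0941 F [ 0.17 -0.25  0.24]
middle 0.71 [222. 157. 284. 222.] xy [0.4493 0.3094] rel [-0.0012  0.0009] rms 0.76
```

View pics/w8.png

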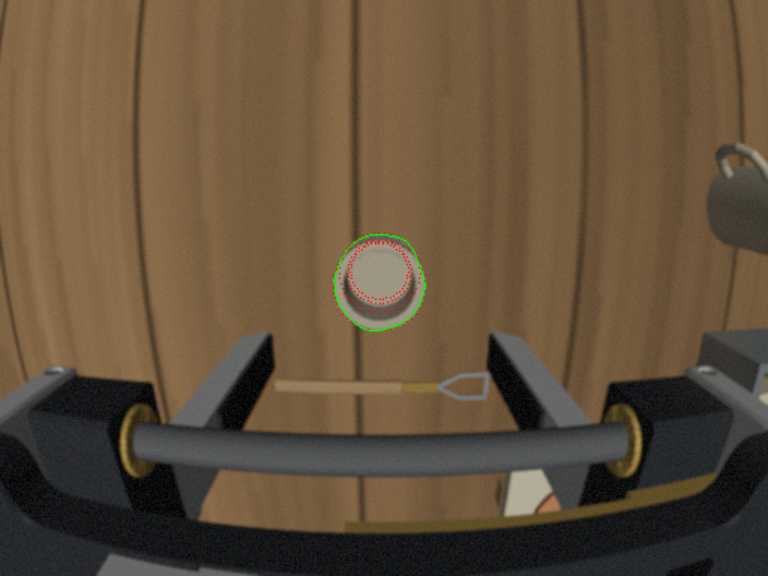

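Call:
{"name": "arm_command", "arguments": {
  "plan": [
    [1, 0, 0.0005, -0.06, 0],
    [1, 0, 0.0005, -0.11, 0],
    [1, 0, 0.0005, -0.129, 0],
    [1, 0, 0.0005, -0.129, 0],
    [1, 0, 0.0005, -0.129, 0],
    [1, 0, 0.0005, -0.129, 0],
    [1, 0, 0.0005, -0.129, 0]
  ]
}}

```text
time: 12.2
tool_pos: [0.4498, 0.31, 0.0184]
ee_rot: [-3.14, -0.002, -0.0]
wrist_force: [1.1, 1.0, 0.1]
width: 0.0939
```

```bash
python3 look.py w9 middle
```

```text
t 12.2 tcp [0.4498 0.31   0.0184] w 0.0939 F [1.07 1.03 0.05]
middle 0.68 [204. 178. 303. 286.] xy [0.4492 0.3095] rel [-0.0006 -0.0004] rms 0.97
```

Call:
{"name": "arm_command", "arguments": {
  "plan": [
    [0, -0.0005, 0, -0.001, 0],
    [0, -0.0005, 0, -0.001, 0],
    [0, -0.0005, 0, -0.001, 0],
    [0, -0.0005, 0, -0.001, 0],
    [0, -0.0005, 0, -0.001, 0],
    [0, -0.0005, 0, -0.001, 0],
    [0, -0.0005, 0, -0.001, 0]
  ]
}}

```text
time: 13.18
tool_pos: [0.4485, 0.3096, 0.016]
ee_rot: [-3.142, -0.0, -0.0]
wrist_force: [-0.2, 0.3, 0.5]
width: 0.0634
```

```bash
python3 look.py w10 middle
```

```text
t 13.18 tcp [0.4485 0.3096 0.016 ] w 0.0634 F [-0.24  0.25  0.5 ]
middle 0.6 [204. 181. 304. 287.] xy [0.4478 0.3094] rel [-0.0007 -0.0002] rms 1.36
```

View pics/w10.png

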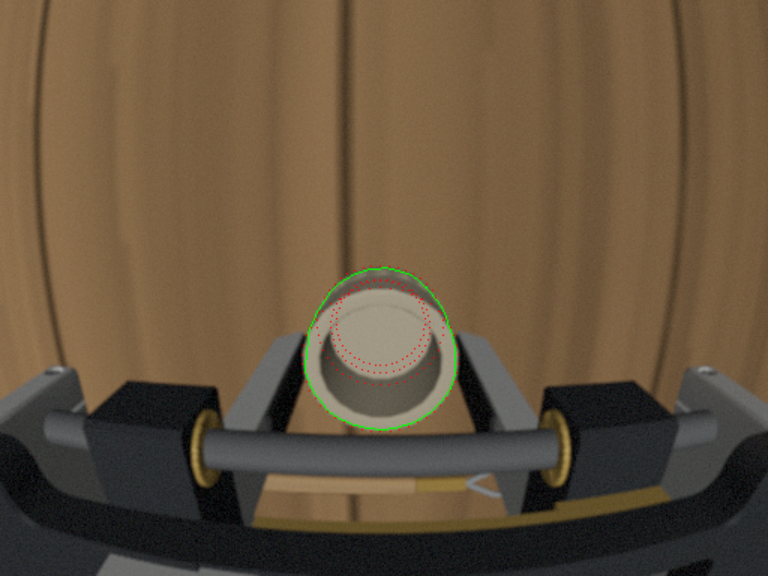

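Call:
{"name": "arm_command", "arguments": {
  "plan": [
    [0, 0, 0, 0.02, 0],
    [0, 0, 0, 0.07, 0],
    [0, 0, 0, 0.13, 0],
    [0, 0.02, -0.02, 0.174, 0],
    [0, 0.06, -0.07, 0.174, 0],
    [0, 0.1, -0.12, 0.174, 0],
    [0, 0.14, -0.17, 0.174, 0],
    [0, 0.18, -0.215, 0.174, 0],
    [0, 0.1955, -0.2355, 0.174, 0],
    [0, 0.1955, -0.2355, 0.174, 0]
  ]
}}

```text
time: 14.52
tool_pos: [0.6442, 0.0719, 0.1881]
ee_rot: [3.141, 0.003, -0.004]
wrist_force: [0.2, -0.1, -1.6]
width: 0.0637
```

Call:
{"name": "arm_command", "arguments": {
  "plan": [
    [0, 0, 0, 0, 0],
    [0, 0, 0, 0, 0],
    [0, 0, 0, 0, 0]
  ]
}}

```text
time: 14.9
tool_pos: [0.6434, 0.0752, 0.1904]
ee_rot: [-3.141, -0.001, 0.001]
wrist_force: [-0.3, 0.0, -1.8]
width: 0.0633
```

```bash
python3 - <<'E'
from look import *
o=robot.get_obs()
look('w11',['middle','deep'],{'middle':o['tool_pos'][2]-.016,'deep':.046})
E
```

```text
t 14.9 tcp [0.6434 0.0752 0.1904] w 0.0633 F [-0.3   0.01 -1.83]
deep 0.72 [220. 151. 286. 194.] xy [0.6433 0.0944] rel [-0.0002  0.0191] rms 11.58
```

View pics/w11.png

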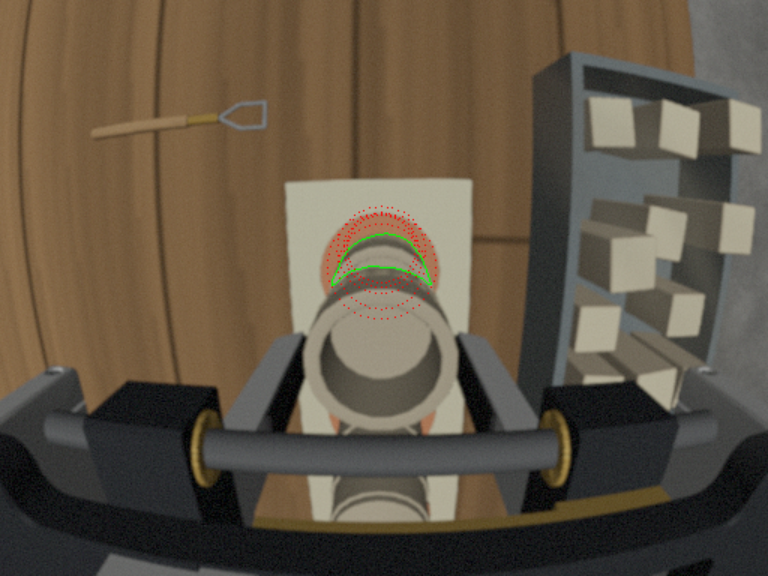

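Call:
{"name": "arm_command", "arguments": {
  "plan": [
    [0, 0, 0, -0.025, 0],
    [0, 0, 0, -0.045, 0],
    [0, 0, 0, -0.052, 0],
    [0, 0, 0, -0.052, 0],
    [0, 0, 0, -0.052, 0],
    [0, 0, 0, -0.052, 0]
  ]
}}

```text
time: 15.8
tool_pos: [0.6445, 0.0741, 0.1393]
ee_rot: [-3.142, -0.002, -0.0]
wrist_force: [-0.1, -0.2, -0.9]
width: 0.0635
```

```bash
python3 look.py w12 ""
```

```text
t 15.8 tcp [0.6445 0.0741 0.1393] w 0.0635 F [-0.11 -0.17 -0.95]
```

View pics/w12.png

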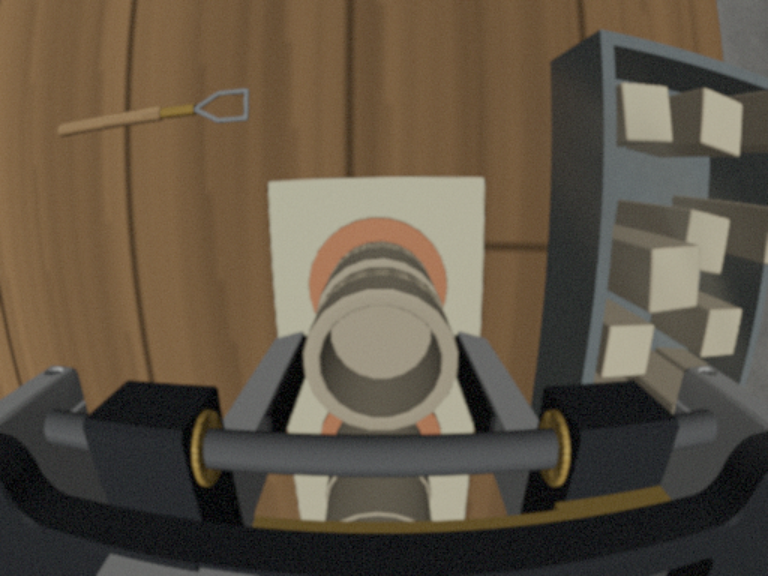

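Alignment looks symmetric. Lowering slowly.

Call:
{"name": "arm_command", "arguments": {
  "plan": [
    [0, 0, 0, -0.001, 0],
    [0, 0, 0, -0.002, 0],
    [0, 0, 0, -0.003, 0],
    [0, 0, 0, -0.003, 0]
  ]
}}

```text
time: 16.35
tool_pos: [0.6438, 0.074, 0.1348]
ee_rot: [3.142, 0.0, -0.0]
wrist_force: [-0.8, 0.7, -1.9]
width: 0.0632
```

Call:
{"name": "arm_command", "arguments": {
  "plan": [
    [0, 0, 0, -0.001, 0],
    [0, 0, 0, -0.002, 0],
    [0, 0, 0, -0.003, 0],
    [0, 0, 0, -0.003, 0]
  ]
}}

```text
time: 16.85
tool_pos: [0.6438, 0.074, 0.1318]
ee_rot: [-3.142, 0.0, -0.0]
wrist_force: [0.3, 0.1, -1.0]
width: 0.0636
```

Call:
{"name": "arm_command", "arguments": {
  "plan": [
    [0, 0, 0, -0.0005, 0],
    [0, 0, 0, -0.001, 0],
    [0, 0, 0, -0.001, 0]
  ]
}}

```text
time: 17.23
tool_pos: [0.6439, 0.074, 0.131]
ee_rot: [3.142, -0.0, -0.0]
wrist_force: [-0.3, -0.3, -2.3]
width: 0.0634
```

Call:
{"name": "arm_command", "arguments": {
  "plan": [
    [0, 0, 0, -0.0005, 0],
    [0, 0, 0, -0.001, 0],
    [0, 0, 0, -0.001, 0]
  ]
}}

```text
time: 17.6
tool_pos: [0.6439, 0.074, 0.1301]
ee_rot: [-3.142, -0.0, -0.0]
wrist_force: [-0.4, 0.3, -1.3]
width: 0.0635
```

Call:
{"name": "arm_command", "arguments": {
  "plan": [
    [0, 0, 0, -0.0005, 0],
    [0, 0, 0, -0.001, 0],
    [0, 0, 0, -0.001, 0]
  ]
}}

```text
time: 17.98
tool_pos: [0.644, 0.074, 0.13]
ee_rot: [3.142, -0.001, -0.0]
wrist_force: [-2.4, 0.2, 3.4]
width: 0.0635
```

Contact came at the predicted seat height of 0.130. Releasing, then on to the shallow tier.

Call:
{"name": "arm_command", "arguments": {
  "plan": [
    [0.75, 0, 0, 0.0, 0],
    [0.9, 0, 0, 0.0, 0],
    [0.9, 0, 0, 0.0, 0],
    [0.9, 0, 0, 0.0, 0],
    [0.95, 0, 0, 0.03, 0],
    [0.95, 0, 0, 0.08, 0],
    [0.95, 0, 0, 0.14, 0],
    [0.95, 0, 0, 0.17, 0],
    [0.95, 0, 0, 0.17, 0],
    [0.95, 0, 0, 0.17, 0]
  ]
}}

```text
time: 19.23
tool_pos: [0.6435, 0.074, 0.2967]
ee_rot: [3.141, 0.003, -0.0]
wrist_force: [0.6, 0.1, -0.6]
width: 0.0891
```

```bash
python3 - <<'E'
from look import *
look('w13',['middle','shallow'],{'middle':.114})
E
```

```text
t 19.23 tcp [0.6435 0.074  0.2967] w 0.0891 F [ 0.55  0.06 -0.65]
middle 0.85 [227. 152. 284. 210.] xy [0.6435 0.0745] rel [0.     0.0005] rms 0.47
```

View pics/w13.png

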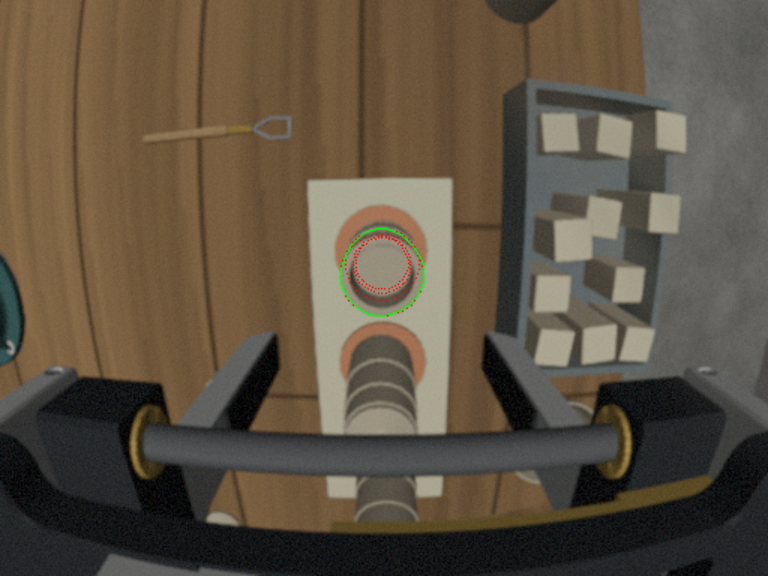

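Call:
{"name": "arm_command", "arguments": {
  "plan": [
    [1, -0.06, -0.02, 0, 0],
    [1, -0.12, -0.05, 0, 0],
    [1, -0.16, -0.1, 0, 0],
    [1, -0.19, -0.14, 0, 0],
    [1, -0.19, -0.18, 0, 0],
    [1, -0.19, -0.18, -0.06, 0],
    [1, -0.19, -0.18, -0.12, 0],
    [1, -0.19, -0.18, -0.15, 0],
    [1, -0.19, -0.18, -0.15, 0],
    [1, -0.19, -0.18, -0.15, 0]
  ]
}}

```text
time: 20.62
tool_pos: [0.4544, -0.1061, 0.1501]
ee_rot: [3.141, -0.002, -0.0]
wrist_force: [0.9, -0.2, -0.1]
width: 0.094
```

```bash
python3 look.py w14 shallow
```

```text
t 20.62 tcp [ 0.4544 -0.1061  0.1501] w 0.094 F [ 0.89 -0.17 -0.13]
shallow 0.85 [224. 158. 281. 212.] xy [ 0.454  -0.1034] rel [-0.0005  0.0027] rms 0.4
shallow 0.68 [197. 325. 235. 352.] xy [ 0.3979 -0.3496] rel [-0.0566 -0.2435] rms 6.64
```

View pics/w14.png

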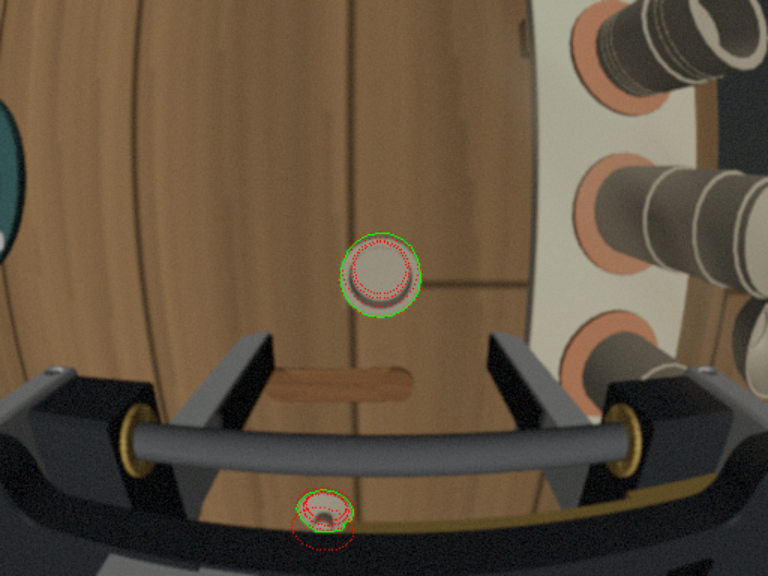

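Call:
{"name": "arm_command", "arguments": {
  "plan": [
    [1, 0, 0.0025, -0.06, 0],
    [1, 0, 0.0025, -0.11, 0],
    [1, 0, 0.0025, -0.13, 0],
    [1, 0, 0.0025, -0.136, 0],
    [1, 0, 0.0025, -0.136, 0],
    [1, 0, 0.0025, -0.136, 0],
    [1, 0, 0.0025, -0.136, 0]
  ]
}}

```text
time: 21.6
tool_pos: [0.4549, -0.1038, 0.0144]
ee_rot: [3.141, -0.003, -0.0]
wrist_force: [-0.2, 0.5, 0.1]
width: 0.0944
```

```bash
python3 look.py w15 shallow
```

```text
t 21.6 tcp [ 0.4549 -0.1038  0.0144] w 0.0944 F [-0.17  0.55  0.09]
shallow 0.58 [209. 183. 299. 274.] xy [ 0.4537 -0.1038] rel [-0.0012 -0.    ] rms 1.0
```

Call:
{"name": "arm_command", "arguments": {
  "plan": [
    [1, 0, 0, -0.001, 0],
    [1, 0, 0, -0.001, 0],
    [0, 0, 0, -0.001, 0],
    [0, 0, 0, -0.001, 0],
    [0, 0, 0, -0.001, 0],
    [0, 0, 0, -0.001, 0],
    [0, 0, 0, -0.001, 0],
    [0, 0, 0, -0.001, 0]
  ]
}}

```text
time: 22.7
tool_pos: [0.4547, -0.1037, 0.0129]
ee_rot: [3.141, -0.002, -0.0]
wrist_force: [0.7, -0.2, 1.2]
width: 0.0373
```

```bash
python3 look.py w16 shallow
```

```text
t 22.7 tcp [ 0.4547 -0.1037  0.0129] w 0.0373 F [ 0.68 -0.19  1.16]
shallow 0.71 [208. 185. 298. 277.] xy [ 0.4534 -0.1038] rel [-0.0013 -0.0001] rms 2.45
```

View pics/w16.png

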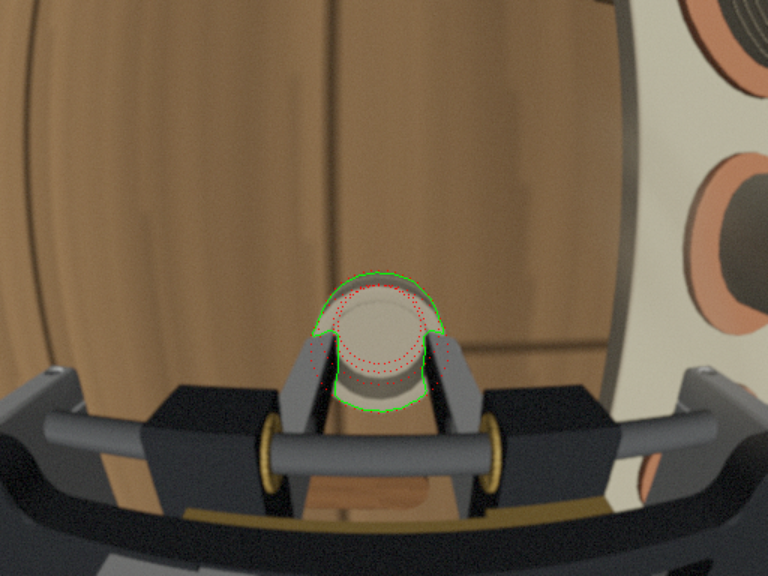

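```bash
python3 - <<'E'
from look import *
o=robot.get_obs();print(o['width'],o['wrist_force'],o['joint_torque'].round(2))
s=optics.snapshot('wrist');T=campose(s,o)
t=o['tool_pos']
print(proj([t,t+[.0187,0,0],t-[.0187,0,0],t+[0,0,.0188],[0.4534,-0.1037-.03,.036],[0.4534,-0.1037+.03,.036],[0.4534+.03,-0.1037,.036],[0.4534-.03,-0.1037,.036]],s,T)*1.5)
im=s['image'];cv2.imwrite('pics/w17.png',cv2.resize(im[150:300,180:330],(750,750),interpolation=cv2.INTER_CUBIC)[:600,:,::-1])
for c in ['top','scene']:
    s=optics.snapshot(c);cv2.imwrite(f'pics/{c}17.png',cv2.resize(s['image'],(768,576))[:,:,::-1])
    cv2.imwrite(f'pics/{c}17c.png',cv2.resize(s['image'][130:300,180:400],(770,595),interpolation=cv2.INTER_CUBIC)[:,:,::-1])
E
```

```text
0.02927342834481405 [-0.11984761 -0.63002219 -0.47098687] [-0.000e+00 -2.775e+01 -2.778e+01  7.000e-02  1.000e-02  0.000e+00]
[[381.36701193 333.77730088]
 [420.07830856 333.63185702]
 [342.63182051 333.72012886]
 [381.52338714 348.04434044]
 [380.14933963 413.30388356]
 [380.05521566 285.14190623]
 [449.1545129  352.37933435]
 [311.03968585 352.51709812]]
```

View pics/w17.png

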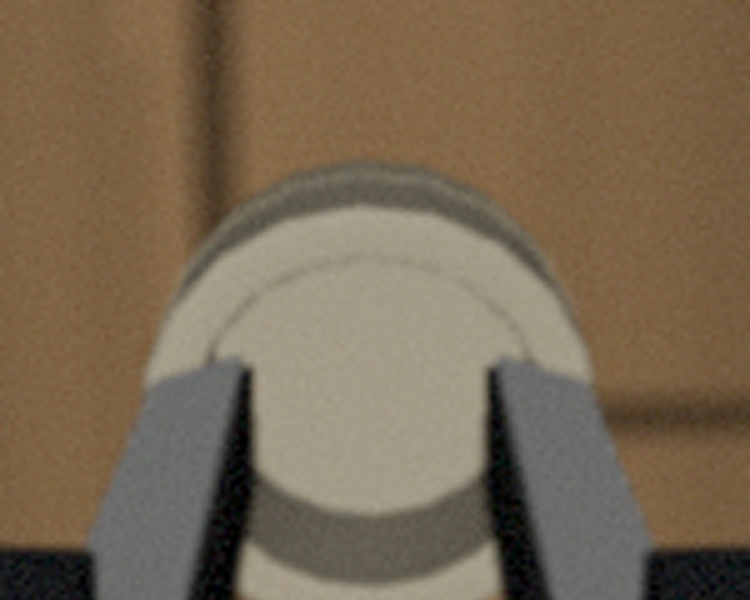

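View pics/top17c.png

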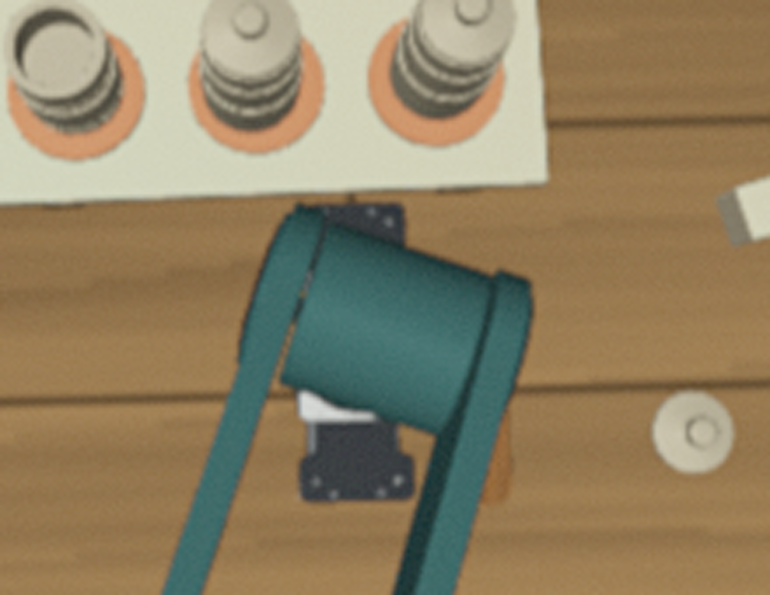

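View pics/scene17.png

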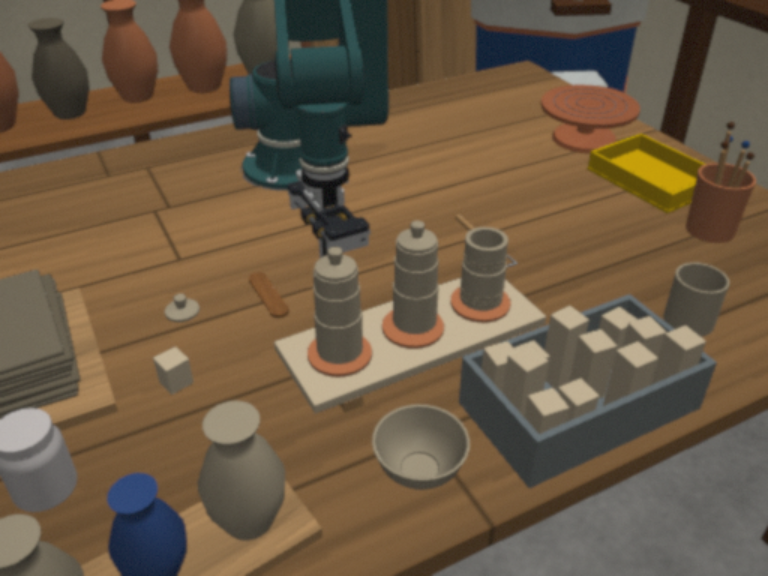

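```bash
python3 - <<'E'
from look import *
o=robot.get_obs();s=optics.snapshot('wrist');T=campose(s,o);t=o['tool_pos'];print(o['width'],t)
h=o['width']/2
for dz in [-.02,-.01,0,.01,.02,.03]:
    print(dz,(proj([t+[h,.008,dz],t+[-h,.008,dz]],s,T)*1.5).round(1).tolist(), 'open',(proj([t+[.047,.008,dz]],s,T)*1.5).round(1).tolist())
cv2.imwrite('pics/w18.png',cv2.resize(s['image'][150:300,180:330],(750,750),interpolation=cv2.INTER_CUBIC)[:600,:,::-1])
E
```

```text
0.017456877439657698 [ 0.45342054 -0.10327685  0.01143461]
-0.02 [[398.1, 306.3], [364.5, 306.3]] open [[470.5, 306.1]]
-0.01 [[398.8, 311.9], [363.8, 311.9]] open [[474.3, 311.6]]
0 [[399.7, 317.9], [363.1, 318.0]] open [[478.4, 317.5]]
0.01 [[400.6, 324.6], [362.2, 324.6]] open [[482.9, 324.0]]
0.02 [[401.6, 331.8], [361.4, 331.9]] open [[487.8, 331.1]]
0.03 [[402.7, 339.9], [360.4, 339.9]] open [[493.1, 338.9]]
```

View pics/w18.png

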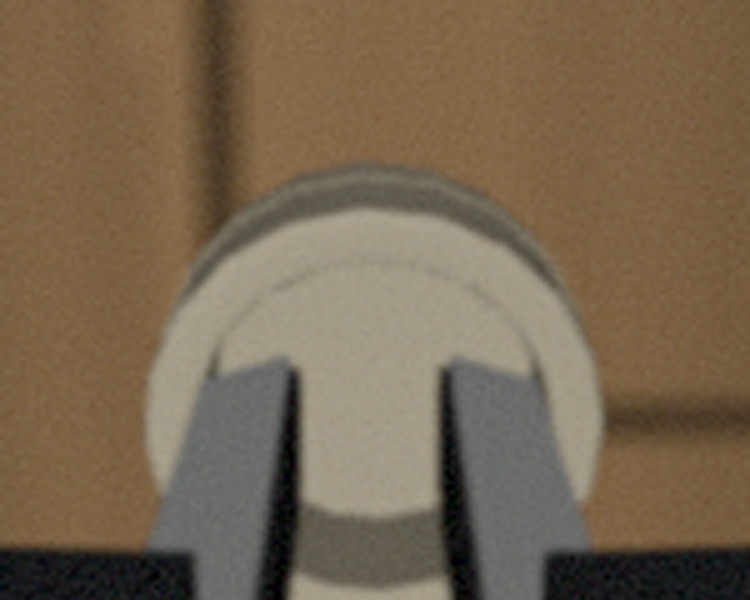

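The fingers are at 17 mm and still closing over the rim without touching. In the picture the real tips end about 21 mm above the reported TCP (row 333), so I closed just above the shallow tier. I'll raise, open, go lower and regrip.

Call:
{"name": "arm_command", "arguments": {
  "plan": [
    [0.2, 0, 0, 0.03, 0],
    [1, 0, 0, 0.035, 0],
    [1, 0, 0, 0.035, 0],
    [1, 0, 0, 0.035, 0],
    [1, 0, 0, 0.035, 0],
    [1, 0, 0, 0.035, 0],
    [1, 0, 0, 0.035, 0],
    [1, 0, 0, 0.035, 0],
    [1, 0, 0, 0.035, 0]
  ]
}}

```text
time: 24.12
tool_pos: [0.4539, -0.1035, 0.047]
ee_rot: [-3.142, -0.0, -0.0]
wrist_force: [-0.4, -0.4, -0.4]
width: 0.0932
```

Call:
{"name": "arm_command", "arguments": {
  "plan": [
    [1, 0, 0, 0.035, 0],
    [1, 0, 0, 0.02, 0],
    [1, 0, 0, 0.0, 0],
    [1, 0, 0, 0.0, 0],
    [1, 0, 0, 0.0, 0]
  ]
}}

```text
time: 24.75
tool_pos: [0.4538, -0.1034, 0.0469]
ee_rot: [-3.141, 0.0, -0.001]
wrist_force: [0.2, 0.3, 0.8]
width: 0.0941
```

Call:
{"name": "arm_command", "arguments": {
  "plan": [
    [1, 0, 0, -0.03, 0],
    [1, 0, 0, -0.042, 0],
    [1, 0, 0, -0.046, 0],
    [1, 0, 0, -0.05, 0],
    [1, 0, 0, -0.05, 0],
    [1, 0, 0, -0.05, 0],
    [1, 0, 0, -0.05, 0]
  ]
}}

```text
time: 25.62
tool_pos: [0.4542, -0.1036, -0.0025]
ee_rot: [3.141, -0.001, -0.0]
wrist_force: [0.3, 0.1, 0.3]
width: 0.094
```

```bash
python3 look.py w19 shallow
```

```text
t 25.62 tcp [ 0.4542 -0.1036 -0.0025] w 0.094 F [0.27 0.12 0.33]
shallow 0.68 [204. 187. 304. 289.] xy [ 0.4535 -0.1039] rel [-0.0007 -0.0003] rms 0.63
```

View pics/w19.png

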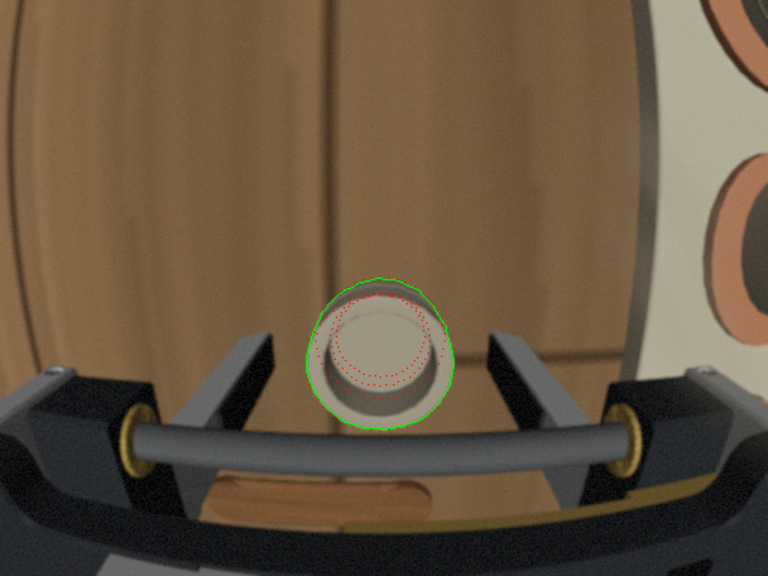

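Call:
{"name": "arm_command", "arguments": {
  "plan": [
    [0, 0, 0, -0.002, 0],
    [0, 0, 0, -0.002, 0],
    [0, 0, 0, -0.002, 0],
    [0, 0, 0, -0.002, 0],
    [0, 0, 0, -0.002, 0],
    [0, 0, 0, -0.002, 0],
    [0, 0, 0, -0.002, 0]
  ]
}}

```text
time: 26.6
tool_pos: [0.454, -0.1035, -0.005]
ee_rot: [-3.142, -0.0, -0.0]
wrist_force: [0.6, 0.4, -1.5]
width: 0.0598
```

```bash
python3 look.py w20 shallow
```

```text
t 26.6 tcp [ 0.454  -0.1035 -0.005 ] w 0.0598 F [ 0.59  0.4  -1.47]
shallow 0.6 [204. 191. 303. 289.] xy [ 0.4531 -0.1042] rel [-0.0008 -0.0008] rms 1.08
```

View pics/w20.png

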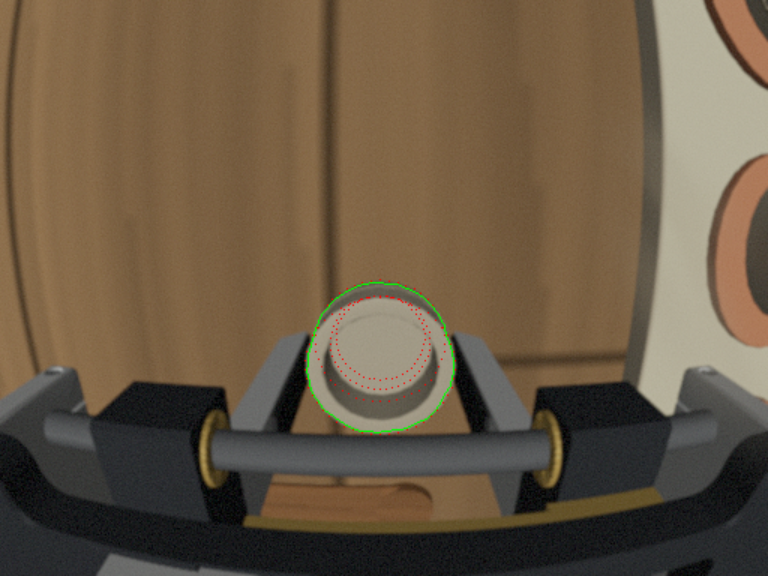

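Call:
{"name": "arm_command", "arguments": {
  "plan": [
    [0, 0, 0, 0.02, 0],
    [0, 0, 0, 0.07, 0],
    [0, 0, 0, 0.13, 0],
    [0, 0, 0.04, 0.17, 0],
    [0, 0, 0.09, 0.2, 0],
    [0, 0, 0.145, 0.2, 0],
    [0, 0.02, 0.178, 0.2, 0],
    [0, 0.08, 0.178, 0.2, 0],
    [0, 0.14, 0.178, 0.2, 0],
    [0, 0.19, 0.178, 0.2, 0]
  ]
}}

```text
time: 27.95
tool_pos: [0.6455, 0.0748, 0.194]
ee_rot: [3.141, 0.001, -0.0]
wrist_force: [0.3, 0.6, -0.7]
width: 0.0599
```

Call:
{"name": "arm_command", "arguments": {
  "plan": [
    [0, 0, 0, 0, 0],
    [0, 0, 0, 0, 0],
    [0, 0, 0, 0, 0],
    [0, 0, 0, 0, 0],
    [0, 0, 0, 0, 0],
    [0, 0, 0, 0, 0]
  ]
}}

```text
time: 28.7
tool_pos: [0.6437, 0.0746, 0.1955]
ee_rot: [3.142, -0.001, -0.0]
wrist_force: [-0.1, -0.4, -1.2]
width: 0.0601
```

```bash
python3 - <<'E'
from look import *
o=robot.get_obs()
look('w21',['shallow'],{'shallow':o['tool_pos'][2]+.005})
E
```

```text
t 28.7 tcp [0.6437 0.0746 0.1955] w 0.0601 F [-0.14 -0.43 -1.18]
shallow 0.76 [204. 188. 305. 290.] xy [0.6431 0.0742] rel [-0.0006 -0.0003] rms 1.1
```

View pics/w21.png

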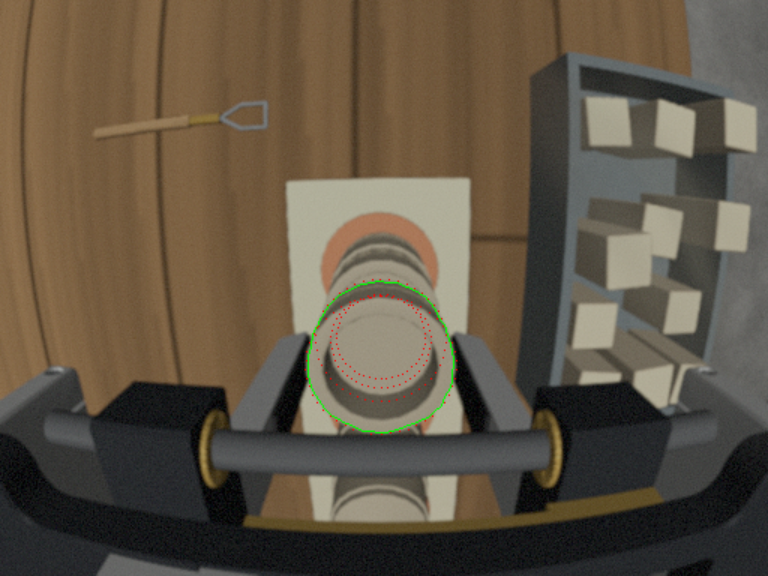

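Call:
{"name": "arm_command", "arguments": {
  "plan": [
    [0, 0, 0, -0.02, 0],
    [0, 0, 0, -0.03, 0],
    [0, 0, 0, -0.032, 0],
    [0, 0, 0, -0.033, 0],
    [0, 0, 0, -0.034, 0],
    [0, 0, 0, -0.035, 0],
    [0, 0, 0, -0.036, 0],
    [0, 0, 0, -0.036, 0],
    [0, 0, 0, -0.036, 0]
  ]
}}

```text
time: 29.92
tool_pos: [0.6439, 0.0746, 0.159]
ee_rot: [-3.142, -0.0, -0.0]
wrist_force: [0.2, 0.0, -1.4]
width: 0.06
```

Call:
{"name": "arm_command", "arguments": {
  "plan": [
    [0, 0, 0, -0.001, 0],
    [0, 0, 0, -0.002, 0],
    [0, 0, 0, -0.0025, 0],
    [0, 0, 0, -0.0025, 0]
  ]
}}

```text
time: 30.42
tool_pos: [0.6439, 0.0745, 0.1564]
ee_rot: [-3.142, 0.0, -0.001]
wrist_force: [0.2, 0.3, -1.3]
width: 0.0603
```

Call:
{"name": "arm_command", "arguments": {
  "plan": [
    [0, 0, 0, -0.0005, 0],
    [0, 0, 0, -0.001, 0],
    [0, 0, 0, -0.001, 0]
  ]
}}

```text
time: 30.8
tool_pos: [0.6439, 0.0745, 0.1554]
ee_rot: [3.142, 0.0, -0.0]
wrist_force: [-0.5, -0.1, -2.0]
width: 0.0605
```

Call:
{"name": "arm_command", "arguments": {
  "plan": [
    [0, 0, 0, -0.0005, 0],
    [0, 0, 0, -0.001, 0],
    [0, 0, 0, -0.001, 0]
  ]
}}

```text
time: 31.18
tool_pos: [0.644, 0.0746, 0.1551]
ee_rot: [3.142, -0.001, -0.0]
wrist_force: [-0.4, -0.5, 1.2]
width: 0.0599
```

Call:
{"name": "arm_command", "arguments": {
  "plan": [
    [0, 0, 0, -0.0005, 0],
    [0, 0, 0, -0.0005, 0],
    [0.75, 0, 0, -0.0005, 0],
    [0.9, 0, 0, -0.0005, 0],
    [0.9, 0, 0, -0.0005, 0],
    [0.9, 0, 0, -0.0005, 0],
    [0.95, 0, 0, 0.03, 0],
    [0.95, 0, 0, 0.08, 0],
    [0.95, 0, 0, 0.14, 0],
    [0.95, 0, 0, 0.14, 0]
  ]
}}

```text
time: 32.42
tool_pos: [0.646, 0.0746, 0.3023]
ee_rot: [-3.141, -0.014, -0.0]
wrist_force: [-0.3, 0.4, 0.4]
width: 0.0893
```

```bash
python3 - <<'E'
from look import *
look('w22',['shallow'],{'shallow':.160})
E
```

```text
t 32.42 tcp [0.646  0.0746 0.3023] w 0.0893 F [-0.27  0.39  0.43]
shallow 0.72 [224. 159. 279. 216.] xy [0.6436 0.0746] rel [-0.0023 -0.0001] rms 0.54
```

View pics/w22.png

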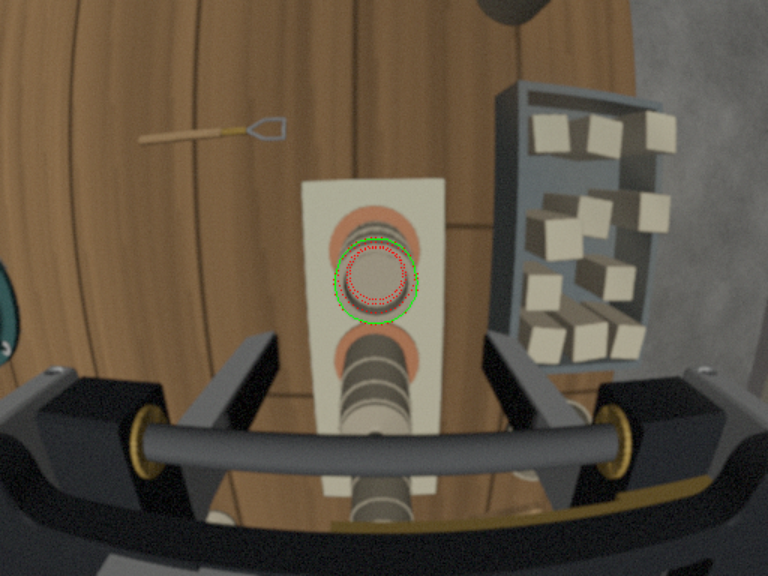

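Call:
{"name": "arm_command", "arguments": {
  "plan": [
    [1, -0.05, -0.01, 0, 0],
    [1, -0.11, -0.02, 0, 0],
    [1, -0.16, -0.05, 0, 0],
    [1, -0.19, -0.1, 0, 0],
    [1, -0.21, -0.155, 0, 0],
    [1, -0.22, -0.21, 0, 0],
    [1, -0.23, -0.27, 0, 0],
    [1, -0.24, -0.33, 0, 0],
    [1, -0.246, -0.39, 0, 0],
    [1, -0.246, -0.424, -0.02, 0]
  ]
}}

```text
time: 33.78
tool_pos: [0.3967, -0.3521, 0.2724]
ee_rot: [-3.14, 0.001, -0.003]
wrist_force: [0.2, 0.5, 0.1]
width: 0.0941
```

Call:
{"name": "arm_command", "arguments": {
  "plan": [
    [1, 0, 0, -0.06, 0],
    [1, 0, 0, -0.12, 0],
    [1, 0, 0, -0.12, 0],
    [1, 0, 0, -0.12, 0],
    [1, 0, 0, -0.12, 0]
  ]
}}

```text
time: 34.4
tool_pos: [0.3999, -0.3514, 0.1591]
ee_rot: [3.136, -0.006, -0.0]
wrist_force: [0.2, -0.8, 0.4]
width: 0.0942
```

```bash
python3 look.py w23 lid
```

```text
t 34.4 tcp [ 0.3999 -0.3514  0.1591] w 0.0942 F [ 0.22 -0.85  0.38]
lid 0.63 [228. 154. 275. 197.] xy [ 0.398  -0.3486] rel [-0.002   0.0028] rms 0.61
```

View pics/w23.png

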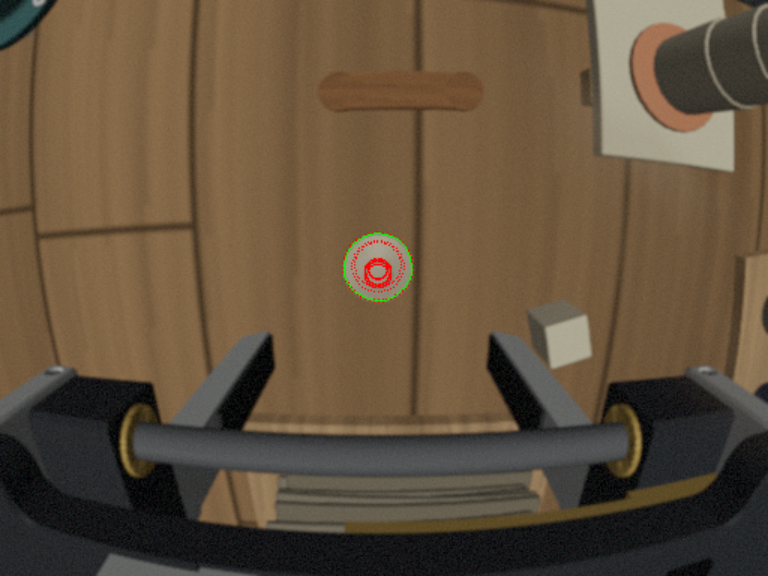

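Call:
{"name": "arm_command", "arguments": {
  "plan": [
    [0.6, 0, 0.001, -0.06, 0],
    [0.6, 0, 0.001, -0.12, 0],
    [0.6, 0, 0.001, -0.145, 0],
    [0.6, 0, 0.001, -0.15, 0],
    [0.6, 0, 0.001, -0.15, 0],
    [0.6, 0, 0.001, -0.15, 0],
    [0.6, 0, 0.001, -0.15, 0]
  ]
}}

```text
time: 35.38
tool_pos: [0.3988, -0.3494, 0.0062]
ee_rot: [3.139, -0.002, -0.0]
wrist_force: [0.2, -0.6, 0.3]
width: 0.0567
```

```bash
python3 look.py w24 lid
```

```text
t 35.38 tcp [ 0.3988 -0.3494  0.0062] w 0.0567 F [ 0.2  -0.62  0.33]
lid 0.84 [216. 184. 293. 258.] xy [ 0.3979 -0.349 ] rel [-0.0009  0.0004] rms 0.72
```

View pics/w24.png

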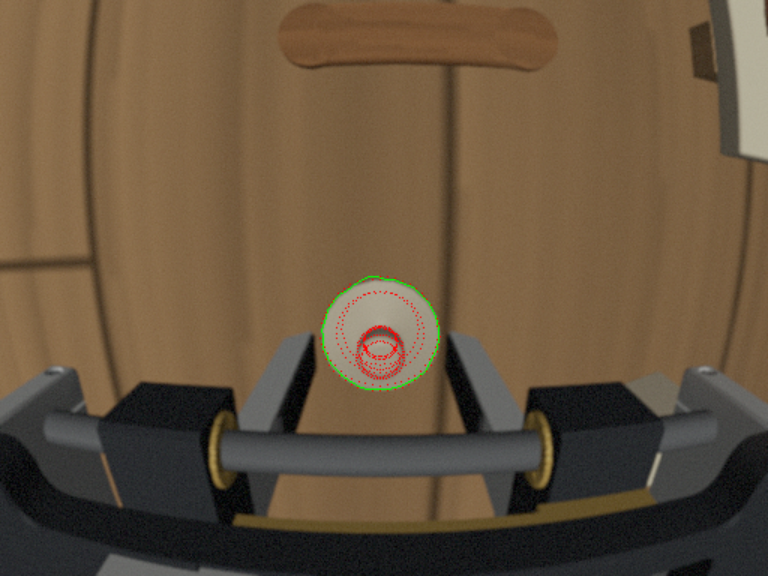

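Call:
{"name": "arm_command", "arguments": {
  "plan": [
    [0.6, -0.0005, 0, -0.004, 0],
    [0.6, -0.0005, 0, -0.004, 0],
    [0, -0.0005, 0, -0.004, 0],
    [0, -0.0005, 0, -0.004, 0],
    [0, -0.0005, 0, -0.004, 0],
    [0, -0.0005, 0, -0.004, 0],
    [0, -0.0005, 0, -0.004, 0],
    [0, -0.0005, 0, -0.004, 0],
    [0, -0.0005, 0, -0.004, 0]
  ]
}}

```text
time: 36.6
tool_pos: [0.3975, -0.3485, 0.0006]
ee_rot: [3.141, -0.0, -0.0]
wrist_force: [0.3, 0.2, 0.2]
width: 0.0187
```

```bash
python3 look.py w25 lid
```

```text
t 36.6 tcp [ 0.3975 -0.3485  0.0006] w 0.0187 F [0.29 0.24 0.24]
lid 0.63 [215. 187. 294. 262.] xy [ 0.3969 -0.349 ] rel [-0.0006 -0.0005] rms 1.73
```

View pics/w25.png

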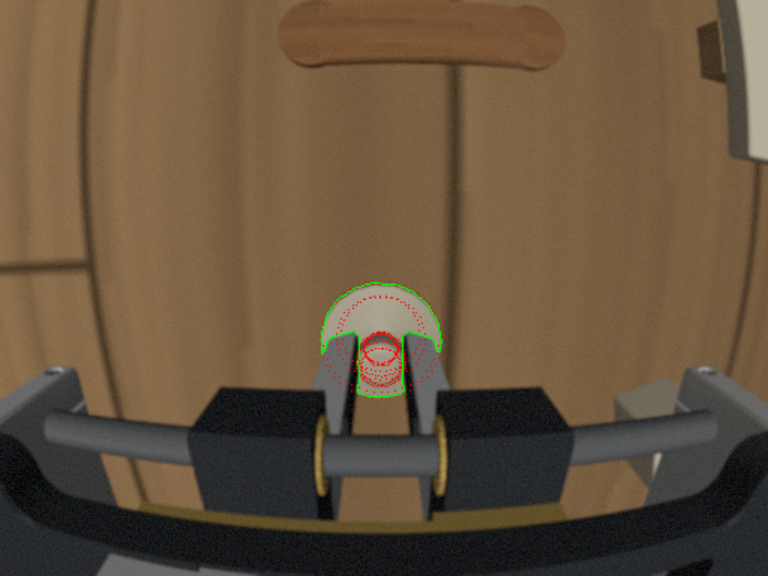

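Call:
{"name": "arm_command", "arguments": {
  "plan": [
    [0, 0, 0, 0.02, 0],
    [0, 0, 0, 0.06, 0],
    [0, 0, 0, 0.12, 0],
    [0, 0, 0, 0.18, 0],
    [0, 0.01, 0.02, 0.235, 0],
    [0, 0.02, 0.08, 0.235, 0],
    [0, 0.03, 0.14, 0.235, 0],
    [0, 0.04, 0.2, 0.235, 0],
    [0, 0.05, 0.26, 0.235, 0],
    [0, 0.06, 0.32, 0.235, 0]
  ]
}}

```text
time: 37.95
tool_pos: [0.4571, -0.0266, 0.2353]
ee_rot: [3.141, -0.0, -0.001]
wrist_force: [0.8, -0.8, -0.4]
width: 0.0188
```

Call:
{"name": "arm_command", "arguments": {
  "plan": [
    [0, 0.02, 0.05, 0, 0],
    [0, 0.06, 0.09, 0, 0],
    [0, 0.1, 0.1, 0, 0],
    [0, 0.15, 0.103, 0, 0],
    [0, 0.1865, 0.103, 0, 0],
    [0, 0.1865, 0.103, 0, 0],
    [0, 0.1865, 0.103, 0, 0],
    [0, 0.1865, 0.103, 0, 0],
    [0, 0.1865, 0.103, 0, 0],
    [0, 0.1865, 0.103, 0, 0]
  ]
}}

```text
time: 39.2
tool_pos: [0.6435, 0.0745, 0.2363]
ee_rot: [3.142, -0.001, -0.0]
wrist_force: [0.2, 0.3, -0.8]
width: 0.0185
```

```bash
python3 - <<'E'
from look import *
o=robot.get_obs()
look('w26',['lid','shallow'],{'lid':o['tool_pos'][2]-.0006,'shallow':.16})
E
```

```text
t 39.2 tcp [0.6435 0.0745 0.2363] w 0.0185 F [ 0.21  0.34 -0.77]
lid 0.91 [215. 190. 293. 265.] xy [0.6431 0.0738] rel [-0.0004 -0.0007] rms 1.86
shallow 0.78 [219. 172. 290. 205.] xy [0.6436 0.0782] rel [0.0001 0.0037] rms 11.47
```

View pics/w26.png

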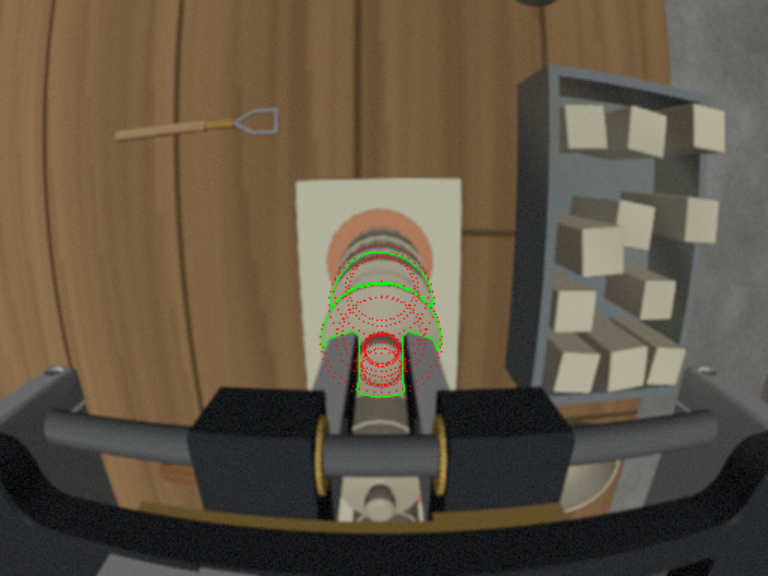

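Call:
{"name": "arm_command", "arguments": {
  "plan": [
    [0, 0, 0.0005, -0.02, 0],
    [0, 0, 0.0005, -0.033, 0],
    [0, 0, 0.0005, -0.037, 0],
    [0, 0, 0.0005, -0.039, 0],
    [0, 0, 0.0005, -0.04, 0],
    [0, 0, 0.0005, -0.041, 0],
    [0, 0, 0.0005, -0.042, 0],
    [0, 0, 0.0005, -0.042, 0],
    [0, 0, 0.0005, -0.042, 0]
  ]
}}

```text
time: 40.48
tool_pos: [0.644, 0.075, 0.1936]
ee_rot: [-3.142, -0.0, -0.0]
wrist_force: [-0.0, 0.5, -0.8]
width: 0.0188
```

Call:
{"name": "arm_command", "arguments": {
  "plan": [
    [0, 0, 0, -0.001, 0],
    [0, 0, 0, -0.002, 0],
    [0, 0, 0, -0.0025, 0],
    [0, 0, 0, -0.0025, 0]
  ]
}}

```text
time: 40.98
tool_pos: [0.6439, 0.075, 0.1909]
ee_rot: [3.142, 0.0, -0.0]
wrist_force: [0.2, -0.3, -1.3]
width: 0.0188
```

Call:
{"name": "arm_command", "arguments": {
  "plan": [
    [0, 0, 0, -0.0005, 0],
    [0, 0, 0, -0.001, 0],
    [0, 0, 0, -0.001, 0]
  ]
}}

```text
time: 41.35
tool_pos: [0.644, 0.0751, 0.1906]
ee_rot: [-3.142, -0.001, -0.0]
wrist_force: [-0.9, -0.5, 1.7]
width: 0.0188
```

Call:
{"name": "arm_command", "arguments": {
  "plan": [
    [0, 0, 0, -0.0004, 0],
    [0, 0, 0, -0.0004, 0],
    [0.5, 0, 0, -0.0004, 0],
    [0.5, 0, 0, -0.0004, 0],
    [0.5, 0, 0, -0.0004, 0],
    [0.5, 0, 0, -0.0004, 0],
    [0.5, 0, 0, 0.03, 0],
    [0.5, 0, 0, 0.08, 0],
    [0.5, 0, 0, 0.12, 0],
    [0.5, 0, 0, 0.12, 0]
  ]
}}

```text
time: 42.6
tool_pos: [0.6452, 0.0751, 0.315]
ee_rot: [-3.141, -0.009, -0.0]
wrist_force: [0.5, 0.3, 0.1]
width: 0.0472
```

Call:
{"name": "arm_command", "arguments": {
  "plan": [
    [0.8, 0, 0, 0, 0],
    [0.8, 0, 0, 0, 0],
    [0.8, 0, 0, 0, 0]
  ]
}}

```text
time: 42.98
tool_pos: [0.6435, 0.0751, 0.308]
ee_rot: [3.142, 0.003, -0.0]
wrist_force: [0.5, -0.5, -0.4]
width: 0.0733
```

```bash
python3 - <<'E'
from look import *
look('w27',['lid'],{'lid':.190})
for n in ["scene","top"]:
    s=optics.snapshot(n);cv2.imwrite(f"pics/{n}27.png",cv2.resize(s["image"],(768,576))[:,:,::-1])
    if n=='scene':cv2.imwrite('pics/scene27c.png',cv2.resize(s['image'][130:270,180:370],(760,560),interpolation=cv2.INTER_CUBIC)[:,:,::-1])
E
```

```text
t 42.98 tcp [0.6435 0.0751 0.308 ] w 0.0733 F [ 0.48 -0.54 -0.39]
lid 0.56 [231. 161. 282. 213.] xy [0.6435 0.0745] rel [ 0.     -0.0006] rms 0.55
```

View pics/scene27c.png

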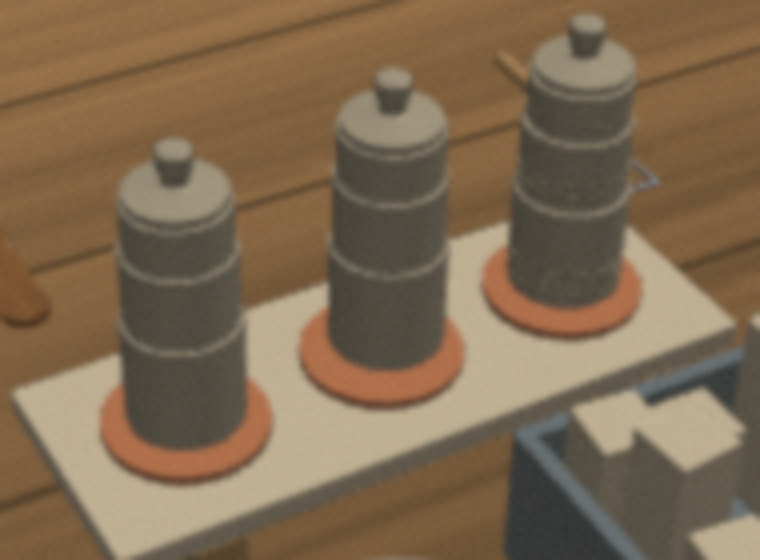

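View pics/w27.png

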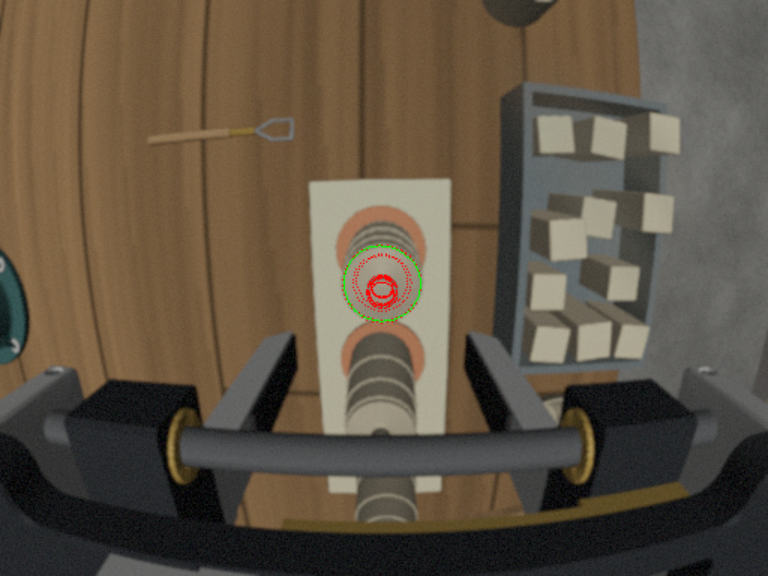

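The third jar is assembled, upright and centred on its disc, and looks identical to its neighbours. The gripper is clear of everything, so I'm handing in.

```bash
python3 -c "
from bench import robot
print(robot.close_job())"
```

```text
the job is handed in; nothing more can be done
None
```

The third jar is together on the bare disc, added in order: deep, middle, shallow, lid. I handed the job in at about 43 s of the 106 s allowed.

- **Seating:** each part was lowered in steps of about 1 mm until the wrist force showed light contact, which read at most about +4 N. Contact came within about 1 mm of the height worked out for a fully seated part. Each part was released before I fetched the next.
- **Last pictures:** the lid measures within about 1 mm of where I set the deep tier (0.644, 0.074). In the scene view the new jar looks just like the two finished ones. Those two jars, the loop tool and the rib look undisturbed in the pictures. I did not look at the prop again after lifting the lid, and did not measure any of these again.
- **One thing disagreed:** the fingertips end about 21 mm above the reported tool point. Because of this, my first grasp of the shallow tier closed just above its rim without touching it. I opened, went lower and gripped it properly the second time.
- **Smaller readings:** grip widths read 0 to 2 mm under the stated diameters. I took this as pad give or sensor error.

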